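# Press the jack into the keyer with the bench quick clamp, then run the jaw back

## Robot

A 6-joint arm with a two-finger parallel gripper is mounted at the origin on the work surface. World frame = base frame: x ahead of the robot, y to its left, z up, the work surface at z = 0. Lengths are in m, angles in rad, forces in N, time in s.
With the tool pointing down it reaches from about 0.25 to 0.725 m from the base axis. Payload 4 kg.
Tool frame: the origin (TCP) lies midway between the tips of the shut fingers; the grasp point (between the pads) lies 19 mm behind it; z points along the fingers, y is the line along which they close (so a half turn about z gives the same grasp; the last joint's range is limited). The gripper opens to 85 mm and grips with 20 to 120 N. Pads are 22 mm wide; open, the fingers measure 114 mm over their backs; the gripper's body (76 mm by 85 mm) begins 54 mm behind the grasp point. The pads swing forward as they close: fully open they stand 13 mm farther back than shut.
Start: joints at [-1.31, 0.241, 0.005, 1.335, 0, 1.571], TCP at [0.129, -0.483, 0.231] pointing down, gripper open.
Joint ranges: [-2.72, 2.72], [-1.05, 1.87], [-1.09, 1.28], [-1.99, 2.15], [-1.42, 1.44], [-3.14, 3.14]. Speed limits (rad/s): [2.79, 2.79, 3.14, 3.14, 3.14, 3.14].

## Interface

Orientations are given as a unit quaternion [x, y, z, w].
In Python, from workcell import monitor, vision, job gives the robot as it stands.
- The arm moves only by the tool move_arm, never from a script. Its argument "moves" is a list that holds one entry, the list of rows, each a list of 5 numbers: the shift along the world's x, y, z in m, then the turn about the world's z in degrees, then the opening in per cent of the stroke, from 0 (shut) to 100 (fully open). In form: [[[x, y, z, turn, gripper], ...]]. A call has 1 to 5 rows; each row is the pose to reach, as a shift and turn from the pose commanded when the call began; what a row does not reach only later rows make up. A row lasts 1/8 s, in which the tool goes at most 62.5 mm and 10.7 degrees, less where a joint would pass 70% of its speed; a pose out of reach is approached as far as the arm can. A call with a gripper value outside its range is refused whole. The fingers move at their own pace and stop on an object; the grip force is fixed at half the most. Time passes only in rows, so rows that repeat a pose let the fingers close. It gives the time, the measured TCP pose, the force, the opening and the grip force at its end, in the units of the state.
- monitor.get_obs(): the state, without advancing time (a new reading comes with each control period).
- vision.camera(name): name is "scene" or "top"; returns a dict with "color" (400x640x3 uint8, red, green, blue), "camera_matrix" (3x3 intrinsics, pixels), "k1" (the pictures are not rectified: a ray, as slopes to the right and down, at radius r is drawn at 1 + k1 r^2 times it, then the intrinsics apply), "eye" and "attitude" of the camera in the world. Camera axes: x right, y up, looking along -z (the intrinsics and any distortion apply to the point x, -y, -z); pixel columns grow to the right and rows downward; lengths in m; the calibration is good to about 2 mm. A picture is of the moment at which its call begins. There is no depth.
- job.job_done(): hands the job in; it is judged then, once.
The state is a dict: "clock": time; "joint_pos": joint angles; "joint_vel": joint speeds; "tau": joint torques, N m; "eef_pos": TCP position; "tool_rot": TCP orientation; "ft_force": force on the tool from outside, world axes, zero at the start; "ft_torque": the same for the moment, N m; "grip_width": finger opening in m; "grasp_force": force on a finger pad.
Only numpy, scipy, OpenCV 4.12 (cv2) and the standard library are available. Lean on these libraries where they do the work, as an engineer would, in place of code of your own. Each camera call takes 0.05 s, during which the arm holds its last target. There are 200 camera calls.

## Task

Pump the orange trigger of the quick clamp, pressing it down with the fingers, until its jaw has pressed the brass jack fully home in the keyer box; feel for the moment the jack seats and stop there, because squeezing on would crush it. Then hold down the yellow release lever, slide the carriage fully back along the bar and let go. Only the clamp may push the jack; do not force the clamp, and leave the paddle key, the mug and the screwdriver alone.

Things in the scene. Friction and masses are not known exactly. Their poses are not given: they have to be found in the camera images.
- clamp: Quick clamp on a plywood board 380 x 120 x 12 mm, fixed to the desk. Origin on the desk under the bar, 175 mm from the board's box end (+x), 205 mm from the other. x = along the bar, the way the jaw advances to the box; z up. A level steel bar with a sawtooth rack on top (z 52 mm) runs along x at y = 0.
- keyer_box (a point): Top edge of the aluminium keyer box's face that looks to the jaw (clamp x 63, z 116 mm). The box is screwed down against the blue fixed jaw at the +x end: clamp x 63 to 143, y -45 to 45, z 56 to 116 mm; red buttons and knobs on top.
- carriage: Blue carriage sliding on the bar; axes as the clamp's. Its origin's clamp-frame x is -75 mm fully back at its (slightly springy) end stop, about -25 mm when the jack is seated, -13 mm at most; y = z = 0. A ratchet lets it go forward only. 3 N rail friction, feels like 2 kg. In its frame: trigger pivot x -30, z 66 mm; jaw plate x 68 to 78 mm, 50 mm wide, top z 105 mm.
- nose_face (a point): Centre of the face of the carriage's black rubber nose (38 mm across, carriage x 86, z 86 mm), sprung at about 24 N per mm, which meets the jack.
- thumb_stop (a point): Top of the front face of the carriage's thumb stop, an upright blue plate 38 mm wide and 8 mm thick just behind the release pad (front face at carriage x 16, top z 113 mm). Push it back (-x) to slide the carriage.
- trigger: Orange trigger lever; origin on its pivot on the carriage. It reaches backwards (-x) and at rest up at 0.5 rad; pressed down it turns by 0.56 rad to just under level and springs up by itself. A full stroke moves the carriage 8 to 12 mm forward (the first 10 mm of pad travel do nothing; the ratchet holds in 4 mm steps). Strokes after the jack is seated only squeeze the jack.
- trigger_pad (a point): Middle of the top of the trigger's pad, 42 x 36 mm. At rest at carriage x -104, z 111 mm; fully down x -116, z 65 mm, so as the carriage advances the pad stays nearly still over the desk: press straight down. Free stroke 4 to 9 N; pushing the jack in 7 to 11 N; jack seated: climbs about 2 N per mm; 13 N is a firm seat (some 33 N on the jack), from about 18 N on it may be crushed.
- release: Yellow release lever, in front of the thumb stop; origin on its pivot (carriage x 5, z 65 mm). Pressed down it turns about y by up to 0.22 rad (stop) and lifts the ratchet's pawl; it springs up by itself and twitches by up to 0.07 rad as teeth pass.
- release_pad (a point): Middle of the top of the release lever's pad, 34 mm long in x, 26 mm wide. At rest at carriage x 39, z 88 mm (up to 2 mm lower when the pawl rides on a tooth); fully down about 7.5 mm lower than at rest, at a firm stop. 4 to 12 N press it. Keep it down while the carriage slides back.
- jack: Brass jack, flange 24 mm across, 3 mm thick, sticking out of the box's -x face at z 86 mm. Origin: centre of its outer face, clamp-frame x = 51 to 54 mm at the start and 60 mm when fully home (flange flat on the box). It resists with about 12 N and stays where it is pushed.
- paddle_key: Morse paddle key, loose, 0.9 kg, steel base 90 x 75 x 16 mm with clear paddles, 45 mm high. Origin under the base. Leave alone.
- mug: Blue mug, 80 mm across, 92 mm high, loose. Origin under its foot. Leave alone.
- screwdriver: Screwdriver 190 mm long lying on the desk, loose. Leave alone.

How it is judged:
By the outcome, as a careful person would: the job done as asked, in the order asked, and still so for the second after the job is handed in, with the robot touching nothing.
It also fails if it takes over 67 s, if anything falls off the work surface, if the arm or the gripper's body presses on something with over 40 N, if the wrist force passes 120 N, or if a joint passes its speed limit or range.

## Working session

There is one attempt and no reset: what is moved stays moved. The work goes in short steps, Python scripts to look and compute and a tool call to move; the robot and the scene stay as the last step left them, time stands still between calls to the robot, and variables do not carry over. Pictures are saved under pics/ and viewed, at most 10 in all, crops included, and the job is handed in when it is done.

Besides the shell and the picture viewer there is one more tool, called after "Emit:" in YAML: its name, and indented under it one key for each argument. move_arm: Moves the arm, as the interface text tells. Its arguments: {"type":"object","properties":{"moves":{"type":"array","items":{"type":"array","items":{"type":"array","items":{"type":"number"}}}}},"required":["moves"]}

```bash
mkdir -p pics; cat > h.py <<'E'
import numpy as np, cv2
from scipy.spatial.transform import Rotation as R
from workcell import monitor, vision, job
def att(c):
    a=np.array(c["attitude"],float)
    return a if a.shape==(3,3) else R.from_quat(a).as_matrix()
def ray(c,u,v):
    K=np.array(c["camera_matrix"]);k=float(c["k1"])
    p=cv2.undistortPoints(np.array([[[u,v]]],float),K,np.array([k,0,0,0,0.]))[0,0]
    return np.array(c["eye"]),att(c)@np.array([p[0],-p[1],-1.])
def onz(c,u,v,z):
    e,d=ray(c,u,v);return e+d*(z-e[2])/d[2]
def proj(c,P):
    q=att(c).T@(np.array(P)-np.array(c["eye"]));x=q[0]/-q[2];y=-q[1]/-q[2]
    s=1+float(c["k1"])*(x*x+y*y);K=np.array(c["camera_matrix"])
    return K[0,0]*x*s+K[0,2],K[1,1]*y*s+K[1,2]
def shot(n,f):
    c=vision.camera(n);cv2.imwrite("pics/"+f,c["color"][:,:,::-1]);return c
E
python3 - <<'E'
from h import *
for n in("scene","top"):
    c=shot(n,n+"0.png");print(n,c["camera_matrix"],c["k1"],c["eye"],c["attitude"])
o=monitor.get_obs();print(o["eef_pos"],o["tool_rot"],o["ft_force"],o["grip_width"],o["clock"])
E
```

```text
scene [[510.69490051   0.         323.78233911]
 [  0.         510.69490051 198.09608609]
 [  0.           0.           1.        ]] -0.041770456021954186 [0.92301113 0.40238465 0.87669777] [0.08728194 0.23489737 0.90052128 0.35534   ]
top [[374.77941472   0.         324.92329965]
 [  0.         374.77941472 206.79057241]
 [  0.           0.           1.        ]] -0.08224291921084291 [0.54307672 0.08224334 0.8578497 ] [-0.02500673  0.0384907   0.71249901 -0.70017019]
[ 0.1287669  -0.48256732  0.2305108 ] [ 9.91513071e-01  1.30003781e-01 -1.08690586e-04 -9.13566066e-04] [ 0.34428123  0.05142608 -0.4454278 ] 0.08516835542097986 0.1
```

View pics/scene0.png

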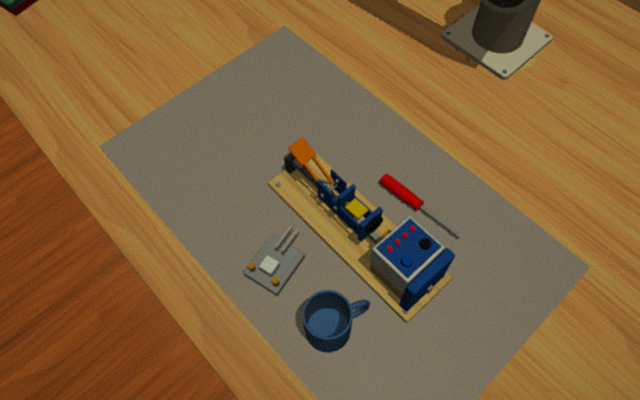

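View pics/top0.png

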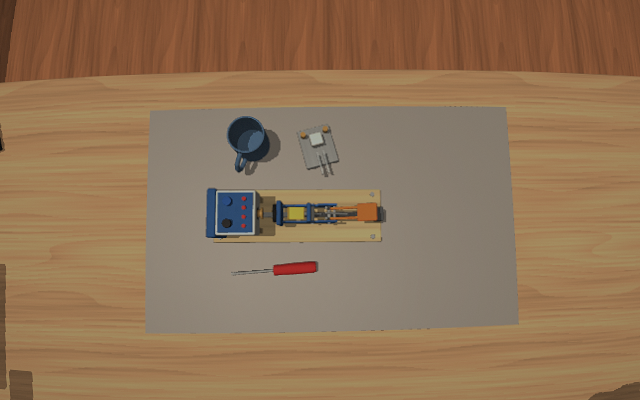

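The top view has the board along the image row ≈215: orange pad at (368,212), yellow pad at (296,213), box at (236,212), mug at (247,137), key at (318,145) and screwdriver at (295,268). The scene view agrees.

```bash
cat >> h.py <<'E'
def blobs(c,lo,hi,amin=30):
    h=cv2.cvtColor(c["color"],cv2.COLOR_RGB2HSV);m=cv2.inRange(h,np.array(lo),np.array(hi))
    n,l,s,ce=cv2.connectedComponentsWithStats(m)
    return [(ce[i].round(1),s[i]) for i in range(1,n) if s[i][4]>=amin]
E
python3 - <<'E'
from h import *
t=vision.camera("top");s=vision.camera("scene")
def tri(a,b):
    (e1,d1),(e2,d2)=a,b
    x=np.linalg.lstsq(np.c_[d1,-d2],e2-e1,rcond=None)[0]
    p,q=e1+d1*x[0],e2+d2*x[1];return (p+q)/2,np.linalg.norm(p-q)
for n,c in(("top",t),("scene",s)):
    print(n,"orange",blobs(c,(5,190,120),(16,255,255)));print(" yellow",blobs(c,(22,180,100),(34,255,255),20))
for n,px in (("boardA",(381,190)),("boardB",(381,241))): print(n,onz(t,*px,.012))
for px in((216,191),(255,191),(255,234),(217,234)):print("box",onz(t,*px,.116))
h=cv2.cvtColor(t["color"],cv2.COLOR_RGB2HSV);print(h[212,362:380].tolist(),h[213,288:304].tolist())
cs=[]
for nm,c,k in(("t",t,(190,390,190,250)),("s",s,(250,480,120,330))):
    im=c["color"][k[2]:k[3],k[0]:k[1]]; f=min(780/im.shape[1],580/im.shape[0])
    cv2.imwrite(f"pics/crop_{nm}.png",cv2.resize(im,None,fx=int(f*10)/10,fy=int(f*10)/10,interpolation=cv2.INTER_CUBIC)[:,:,::-1]);print(nm,int(f*10)/10)
E
```

```text
top orange []
 yellow []
scene orange [(array([  4.1, 110.1]), array([  0, 103,   9,  13,  38], dtype=int32)), (array([ 10.8, 132.8]), array([  0, 117,  28,  37, 535], dtype=int32)), (array([ 16.5, 154.1]), array([  0, 138,  39,  35, 490], dtype=int32)), (array([305.7, 155.7]), array([289, 138,  45,  45, 541], dtype=int32)), (array([ 30. , 190.3]), array([   0,  155,   72,   81, 2309], dtype=int32)), (array([ 56. , 256.5]), array([   0,  193,  120,  144, 6543], dtype=int32)), (array([122.7, 341.2]), array([    0,   259,   226,   141, 12227], dtype=int32)), (array([230.8, 397. ]), array([224, 393,  14,   7,  39], dtype=int32))]
 yellow [(array([356.3, 207.9]), array([345, 199,  23,  19, 241], dtype=int32))]
boardA [ 0.65554056 -0.06353547  0.012     ]
boardB [ 0.53941482 -0.05990936  0.012     ]
box [0.64509084 0.28464906 0.116     ]
box [0.64371708 0.20636469 0.116     ]
box [0.55813646 0.2065343  0.116     ]
box [0.55927483 0.2820391  0.116     ]
[[13, 188, 164], [13, 187, 164], [13, 187, 164], [13, 188, 163], [13, 185, 164], [13, 186, 163], [13, 188, 163], [13, 185, 165], [13, 186, 163], [13, 188, 163], [13, 185, 164], [13, 186, 163], [13, 185, 165], [13, 187, 168], [12, 186, 137], [7, 108, 78], [90, 11, 47], [30, 5, 48]] [[22, 166, 140], [26, 162, 156], [27, 158, 168], [27, 161, 166], [27, 159, 167], [27, 159, 167], [27, 160, 166], [27, 161, 166], [26, 160, 167], [26, 161, 166], [26, 161, 166], [26, 160, 166], [26, 162, 167], [26, 161, 166], [27, 161, 168], [24, 167, 150]]
t 3.9
s 2.7
```

View pics/crop_t.png

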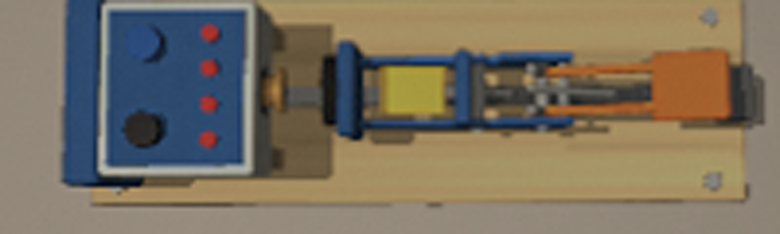

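The crop shows the orange pad spanning crop x 653–730, y 52–120 (centre at pixel (367.3,212.0)). The yellow pad is centred at (296.3,213.2) and the thumb stop sits at crop x≈463, just behind it. The jack is at crop x≈275.

```bash
python3 - <<'E'
from h import *
t=vision.camera("top");s=vision.camera("scene")
def g(n,x,y,z): p=onz(t,190+x/3.9,190+y/3.9,z);print(n,p.round(4),"scene px",np.round(proj(s,p),1));return p
pad=g("trigpad",691.5,86,.111);y=g("relpad",414.5,90.5,.088)
g("jack flange outer",284,92,.086);g("nose face",324,92,.086);g("thumb top mid",463,86,.113);g("jawtop",350,90,.105)
A=g("boardA",744,0,.012)
b=onz(t,381,215.5,.012);bx=np.mean([onz(t,u,v,.116) for u,v in((216,191),(255,191),(255,234),(217,234))],0)
print("box centre",bx,"boardend mid",b, "dist should be 308mm:",np.linalg.norm((bx-b)[:2]))
d=(bx-b)[:2];print("yaw deg",np.degrees(np.arctan2(d[1],d[0])), "pad-rel dist (143+-)",np.linalg.norm((pad-y)[:2]))
print("orange scene",blobs(s,(5,190,120),(16,255,255))[3][0])
E
```

```text
trigpad [ 0.5982 -0.0174  0.111 ] scene px [301.4 148.2]
relpad [0.6    0.1261 0.088 ] scene px [355.8 205.6]
jack flange outer [0.6005 0.1953 0.086 ] scene px [384.  232.3]
nose face [0.6002 0.1741 0.086 ] scene px [375.3 224.1]
thumb top mid [0.6001 0.0999 0.113 ] scene px [345.7 189. ]
jawtop [0.5996 0.1584 0.105 ] scene px [369.8 212.9]
boardA [ 0.6555 -0.063   0.012 ] scene px [266.9 179.3]
box centre [0.6015548  0.24489679 0.116     ] boardend mid [ 0.59714387 -0.06166278  0.012     ] dist should be 308mm: 0.3065913035159941
yaw deg 89.17565602926656 pad-rel dist (143+-) 0.14352382560525306
orange scene [ 30.2 190.3]
```

Emit:
move_arm:
  moves:
    - [[0.044,0.044,0,-3,0],[0.088,0.088,0,-6,0],[0.132,0.132,0,-9,0],[0.176,0.176,0,-12,0],[0.22,0.22,0,-15,0]]

```text
clock: 0.92
eef_pos: [0.3501, -0.2616, 0.2315]
tool_rot: [1.0, -0.002, 0.0, 0.0]
ft_force: [0.7, -0.7, -0.4]
grip_width: 0.0001
grasp_force: 0.0
```

Emit:
move_arm:
  moves:
    - [[0.044,0.044,0,0,0],[0.088,0.088,0,0,0],[0.132,0.132,-0.02,0,0],[0.176,0.176,-0.04,0,0],[0.22,0.22,-0.06,0,0]]

```text
clock: 1.55
eef_pos: [0.5645, -0.0473, 0.1734]
tool_rot: [1.0, -0.0, 0.0, 0.0]
ft_force: [1.3, -0.6, 0.1]
grip_width: 0.0001
grasp_force: 0.0
```

Emit:
move_arm:
  moves:
    - [[0.025,0.03,-0.01,0,0],[0.029,0.03,-0.02,0,0],[0.029,0.03,-0.03,0,0]]

```text
clock: 1.92
eef_pos: [0.5918, -0.0192, 0.1431]
tool_rot: [1.0, -0.0, -0.0, 0.0]
ft_force: [-0.6, -0.2, 0.6]
grip_width: -0.0
grasp_force: 0.0
```

```bash
python3 - <<'E'
from h import *
t=shot("top","a_t.png");s=vision.camera("scene")
print(monitor.get_obs()["eef_pos"].round(4) if hasattr(monitor.get_obs()["eef_pos"],'round') else monitor.get_obs()["eef_pos"])
im=s["color"][100:260,240:420];cv2.imwrite("pics/a.png",cv2.resize(im,None,fx=3.5,fy=3.5,interpolation=cv2.INTER_CUBIC)[:,:,::-1])
E
```

```text
[ 0.5904 -0.0199  0.1425]
```

View pics/a.png

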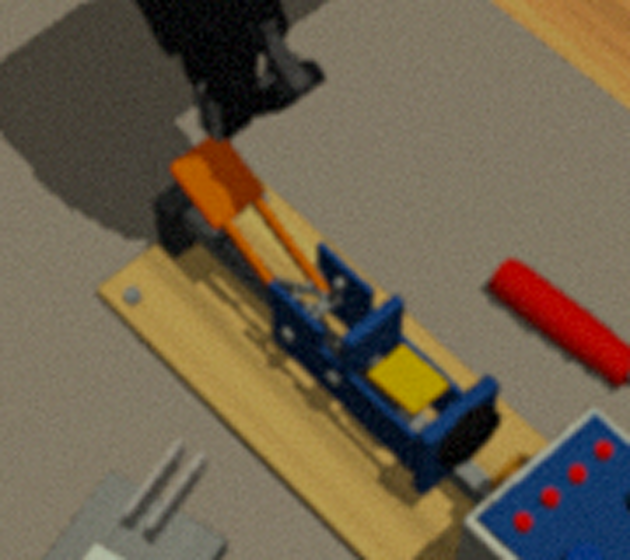

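The scene crop shows the shut fingers just above the orange pad (crop ≈(225,130)), with the pad, thumb stop, yellow pad and nose clear. I'll centre over the pad and make the first free stroke.

Emit:
move_arm:
  moves:
    - [[0.007,0.007,-0.01,0,0],[0.007,0.007,-0.025,0,0],[0.007,0.007,-0.032,0,0],[0.007,0.007,-0.039,0,0]]

```text
clock: 2.52
eef_pos: [0.5992, -0.0122, 0.1049]
tool_rot: [1.0, -0.001, 0.0, 0.0]
ft_force: [-0.7, -0.7, 3.5]
grip_width: 0.0002
grasp_force: 1.5
```

Emit:
move_arm:
  moves:
    - [[0,0,-0.008,0,0],[0,0,-0.016,0,0],[0,0,-0.024,0,0]]

```text
clock: 2.9
eef_pos: [0.5998, -0.0121, 0.0814]
tool_rot: [1.0, -0.001, 0.001, 0.0]
ft_force: [-0.8, 0.3, 6.5]
grip_width: 0.0001
grasp_force: 3.1
```

Emit:
move_arm:
  moves:
    - [[0,0,-0.006,0,0],[0,0,-0.01,0,0],[0,0,-0.013,0,0]]

```text
clock: 3.28
eef_pos: [0.5999, -0.0096, 0.0689]
tool_rot: [1.0, 0.0, 0.001, -0.002]
ft_force: [-1.1, 5.5, 9.5]
grip_width: 0.0001
grasp_force: 4.6
```

Emit:
move_arm:
  moves:
    - [[0,0,0.02,0,0],[0,0,0.04,0,0],[0,0,0.05,0,0]]

```text
clock: 3.65
eef_pos: [0.5996, -0.0113, 0.1186]
tool_rot: [1.0, -0.0, 0.001, -0.0]
ft_force: [-0.0, 1.1, 0.4]
grip_width: -0.0002
grasp_force: 0.0
```

```bash
cat >> h.py <<'E'
def rel():
    # carriage clamp-x from yellow pad in both views (clamp origin ~ (0.599,0.142), x along +y)
    t=vision.camera("top");s=vision.camera("scene")
    bt=[b for b in blobs(t,(20,130,90),(34,255,255),60) if 180<b[0][1]<250 and 200<b[0][0]<390 and b[1][4]<400]
    bs=[b for b in blobs(s,(22,180,100),(34,255,255),60) if 250<b[0][0]<480]
    for n,c,bb in(("top",t,bt),("scene",s,bs)):
        for b in bb:
            p=onz(c,*b[0],.088);print(n,b[0],b[1].tolist(),p.round(4),"carriage x mm",round((p[1]-.142-.039)*1000,1))
E
python3 - <<'E'
from h import *
rel();o=monitor.get_obs();print(o["eef_pos"],o["ft_force"])
E
```

```text
top [292. 213.] [284, 207, 17, 13, 220] [0.6006 0.1349 0.088 ] carriage x mm -46.1
scene [359.1 210.5] [348, 201, 23, 19, 243] [0.6027 0.137  0.088 ] carriage x mm -44.0
[ 0.59973855 -0.01197093  0.11860273] [ 0.19546363 -0.55879858 -0.26142087]
```

Emit:
move_arm:
  moves:
    - [[0,0.009,0,0,0],[0,0.009,-0.012,0,0],[0,0.009,-0.022,0,0],[0,0.009,-0.032,0,0],[0,0.009,-0.04,0,0]]

```text
clock: 4.38
eef_pos: [0.5993, -0.0024, 0.0774]
tool_rot: [1.0, -0.0, 0.0, -0.001]
ft_force: [-0.3, 4.1, 6.6]
grip_width: 0.0002
grasp_force: 3.2
```

Emit:
move_arm:
  moves:
    - [[0,0,-0.004,0,0],[0,0,-0.008,0,0],[0,0,-0.01,0,0]]

```text
clock: 4.75
eef_pos: [0.5993, -0.0003, 0.0681]
tool_rot: [1.0, 0.0, 0.0, -0.003]
ft_force: [-1.2, 6.8, 8.9]
grip_width: -0.0003
grasp_force: 4.8
```

Emit:
move_arm:
  moves:
    - [[0,0,0.02,0,0],[0,0.004,0.04,0,0],[0,0.008,0.05,0,0]]

```text
clock: 5.12
eef_pos: [0.599, 0.0026, 0.1177]
tool_rot: [1.0, 0.002, -0.0, -0.001]
ft_force: [-0.1, -0.2, 0.0]
grip_width: -0.0001
grasp_force: 0.0
```

```bash
python3 - <<'E'
from h import *
rel();o=monitor.get_obs();print(o["eef_pos"],o["ft_force"])
E
```

```text
top [288. 213.] [280, 207, 17, 13, 220] [0.6007 0.1431 0.088 ] carriage x mm -37.9
scene [362.4 213.7] [351, 204, 23, 20, 247] [0.6029 0.1453 0.088 ] carriage x mm -35.7
[0.59941984 0.0023045  0.11801272] [ 0.43905315 -0.11844001 -0.02968893]
```

Emit:
move_arm:
  moves:
    - [[0,0,-0.01,0,0],[0,0,-0.018,0,0],[0,0,-0.026,0,0],[0,0,-0.03,0,0]]

```text
clock: 5.72
eef_pos: [0.5989, 0.0017, 0.087]
tool_rot: [1.0, 0.002, -0.0, -0.001]
ft_force: [0.3, -1.9, 5.0]
grip_width: -0.0003
grasp_force: 2.3
```

Emit:
move_arm:
  moves:
    - [[0,0,-0.003,0,0],[0,0,-0.006,0,0]]

```text
clock: 5.98
eef_pos: [0.599, 0.0021, 0.0818]
tool_rot: [1.0, 0.002, -0.0, -0.001]
ft_force: [-0.8, -1.3, 5.0]
grip_width: 0.0002
grasp_force: 2.8
```

Emit:
move_arm:
  moves:
    - [[0,0,-0.002,0,0],[0,0,-0.004,0,0]]

```text
clock: 6.22
eef_pos: [0.599, 0.0019, 0.0784]
tool_rot: [1.0, 0.002, 0.0, -0.001]
ft_force: [-1.6, -1.1, 8.4]
grip_width: 0.0002
grasp_force: 4.4
```

Emit:
move_arm:
  moves:
    - [[0,0,-0.001,0,0],[0,0,-0.002,0,0]]

```text
clock: 6.48
eef_pos: [0.5991, 0.002, 0.0768]
tool_rot: [1.0, 0.002, 0.0, -0.001]
ft_force: [-2.2, -2.3, 9.7]
grip_width: -0.0003
grasp_force: 4.7
```

Emit:
move_arm:
  moves:
    - [[0,0,-0.001,0,0],[0,0,-0.002,0,0]]

```text
clock: 6.72
eef_pos: [0.5991, 0.0024, 0.0749]
tool_rot: [1.0, 0.002, 0.0, -0.001]
ft_force: [-1.8, -0.0, 10.0]
grip_width: -0.0
grasp_force: 4.8
```

Emit:
move_arm:
  moves:
    - [[0,0,-0.001,0,0],[0,0,-0.002,0,0]]

```text
clock: 6.98
eef_pos: [0.5991, 0.003, 0.0728]
tool_rot: [1.0, 0.002, 0.0, -0.002]
ft_force: [-2.1, 0.2, 9.4]
grip_width: 0.0001
grasp_force: 4.8
```

Emit:
move_arm:
  moves:
    - [[0,0,-0.001,0,0],[0,0,-0.002,0,0]]

```text
clock: 7.22
eef_pos: [0.5991, 0.0032, 0.071]
tool_rot: [1.0, 0.002, 0.0, -0.002]
ft_force: [-2.6, 1.8, 11.5]
grip_width: 0.0002
grasp_force: 5.4
```

Emit:
move_arm:
  moves:
    - [[0,0,-0.001,0,0],[0,0,-0.002,0,0]]

```text
clock: 7.48
eef_pos: [0.5991, 0.0037, 0.0693]
tool_rot: [1.0, 0.002, 0.0, -0.003]
ft_force: [-2.9, 2.9, 11.5]
grip_width: 0.0003
grasp_force: 6.1
```

```bash
python3 - <<'E'
from h import *
rel();o=monitor.get_obs();print(o["eef_pos"],o["ft_force"])
E
```

```text
top [283.3 213. ] [275, 207, 17, 13, 214] [0.6009 0.1528 0.088 ] carriage x mm -28.2
scene [366.2 217.3] [355, 208, 23, 20, 252] [0.6031 0.1548 0.088 ] carriage x mm -26.2
[0.59909232 0.00378757 0.06922698] [-3.43274468  2.37863373 11.90810375]
```

Emit:
move_arm:
  moves:
    - [[0,0,0.02,0,0],[0,0.004,0.04,0,0],[0,0.008,0.05,0,0]]

```text
clock: 7.95
eef_pos: [0.599, 0.0075, 0.1182]
tool_rot: [1.0, 0.005, -0.0, -0.003]
ft_force: [-0.3, -0.6, -0.1]
grip_width: 0.0001
grasp_force: 0.0
```

```bash
python3 - <<'E'
from h import *
rel();o=monitor.get_obs();print(o["eef_pos"],o["ft_force"])
E
```

```text
top [284.2 213. ] [276, 207, 17, 13, 216] [0.6009 0.1509 0.088 ] carriage x mm -30.1
scene [365.6 216.6] [355, 207, 22, 20, 250] [0.6029 0.1531 0.088 ] carriage x mm -27.9
[0.59941538 0.00699803 0.11825275] [ 0.03377571 -0.11100318 -0.01016186]
```

Emit:
move_arm:
  moves:
    - [[0,0.003,-0.01,0,0],[0,0.003,-0.018,0,0],[0,0.003,-0.023,0,0],[0,0.003,-0.026,0,0]]

```text
clock: 8.55
eef_pos: [0.599, 0.0071, 0.0917]
tool_rot: [1.0, 0.005, -0.0, -0.002]
ft_force: [-1.8, -2.9, 9.4]
grip_width: -0.0002
grasp_force: 3.9
```

Emit:
move_arm:
  moves:
    - [[0,0,-0.001,0,0],[0,0,-0.002,0,0]]

```text
clock: 8.8
eef_pos: [0.599, 0.0071, 0.09]
tool_rot: [1.0, 0.005, -0.0, -0.002]
ft_force: [-2.2, -3.3, 9.5]
grip_width: 0.0002
grasp_force: 3.9
```

Emit:
move_arm:
  moves:
    - [[0,0,-0.001,0,0],[0,0,-0.002,0,0]]

```text
clock: 9.05
eef_pos: [0.599, 0.0071, 0.0881]
tool_rot: [1.0, 0.005, -0.0, -0.002]
ft_force: [-1.8, -4.1, 8.8]
grip_width: -0.0004
grasp_force: 3.9
```

Emit:
move_arm:
  moves:
    - [[0,0,-0.001,0,0],[0,0,-0.002,0,0]]

```text
clock: 9.3
eef_pos: [0.599, 0.0074, 0.086]
tool_rot: [1.0, 0.005, -0.0, -0.002]
ft_force: [-2.4, -2.4, 7.8]
grip_width: -0.0001
grasp_force: 3.5
```

Emit:
move_arm:
  moves:
    - [[0,0,-0.001,0,0],[0,0,-0.002,0,0]]

```text
clock: 9.55
eef_pos: [0.599, 0.0074, 0.0841]
tool_rot: [1.0, 0.006, -0.0, -0.002]
ft_force: [-1.2, -1.8, 9.4]
grip_width: 0.0002
grasp_force: 4.1
```

Emit:
move_arm:
  moves:
    - [[0,0,-0.001,0,0],[0,0,-0.001,0,0]]

```text
clock: 9.8
eef_pos: [0.599, 0.0075, 0.0831]
tool_rot: [1.0, 0.006, -0.0, -0.002]
ft_force: [-1.5, -2.4, 8.7]
grip_width: 0.0002
grasp_force: 4.1
```

Emit:
move_arm:
  moves:
    - [[0,0,-0.001,0,0],[0,0,-0.001,0,0]]

```text
clock: 10.05
eef_pos: [0.599, 0.0076, 0.082]
tool_rot: [1.0, 0.006, -0.0, -0.002]
ft_force: [-1.8, -1.1, 8.0]
grip_width: 0.0002
grasp_force: 4.2
```

Emit:
move_arm:
  moves:
    - [[0,0,-0.001,0,0],[0,0,-0.001,0,0]]

```text
clock: 10.3
eef_pos: [0.599, 0.0077, 0.0811]
tool_rot: [1.0, 0.006, -0.0, -0.003]
ft_force: [-1.4, -1.3, 8.7]
grip_width: 0.0001
grasp_force: 4.2
```

Emit:
move_arm:
  moves:
    - [[0,0,-0.001,0,0],[0,0,-0.001,0,0]]

```text
clock: 10.55
eef_pos: [0.599, 0.0078, 0.0802]
tool_rot: [1.0, 0.006, -0.0, -0.003]
ft_force: [-1.9, -0.6, 9.0]
grip_width: -0.0001
grasp_force: 4.3
```

Emit:
move_arm:
  moves:
    - [[0,0,-0.001,0,0],[0,0,-0.001,0,0]]

```text
clock: 10.8
eef_pos: [0.599, 0.0079, 0.0791]
tool_rot: [1.0, 0.006, -0.0, -0.003]
ft_force: [-1.9, -1.3, 9.2]
grip_width: 0.0
grasp_force: 4.4
```

Emit:
move_arm:
  moves:
    - [[0,0,-0.001,0,0],[0,0,-0.002,0,0]]

```text
clock: 11.05
eef_pos: [0.599, 0.008, 0.0774]
tool_rot: [1.0, 0.006, 0.0, -0.003]
ft_force: [-2.1, -1.9, 12.0]
grip_width: 0.0002
grasp_force: 5.3
```

Emit:
move_arm:
  moves:
    - [[0,0,-0.001,0,0],[0,0,-0.001,0,0]]

```text
clock: 11.3
eef_pos: [0.5991, 0.008, 0.0766]
tool_rot: [1.0, 0.006, 0.0, -0.003]
ft_force: [-2.7, -0.9, 10.9]
grip_width: -0.0003
grasp_force: 5.5
```

```bash
python3 - <<'E'
from h import *
rel();o=monitor.get_obs();print(o["eef_pos"],o["ft_force"])
E
```

```text
top [281. 213.] [273, 207, 17, 13, 221] [0.601  0.1575 0.088 ] carriage x mm -23.5
scene [368.3 219.6] [357, 210, 23, 20, 255] [0.6036 0.1604 0.088 ] carriage x mm -20.6
[0.59906735 0.00799991 0.07660035] [-2.0600235  -0.93327362 11.60720938]
```

Emit:
move_arm:
  moves:
    - [[0,0,-0.001,0,0],[0,0,-0.001,0,0]]

```text
clock: 11.65
eef_pos: [0.5991, 0.008, 0.0758]
tool_rot: [1.0, 0.006, 0.0, -0.003]
ft_force: [-2.8, -1.0, 11.7]
grip_width: -0.0
grasp_force: 5.9
```

```bash
python3 - <<'E'
from h import *
t=vision.camera("top");s=vision.camera("scene")
F=[]
for i in range(3):
    o=monitor.get_obs();F.append(o["ft_force"]);vision.camera("top")
print(np.array(F).round(1).tolist(),o["eef_pos"])
im=s["color"][190:270,340:440];a=cv2.resize(im,None,fx=5,fy=5,interpolation=cv2.INTER_CUBIC)
im=t["color"][195:235,240:300];b=cv2.resize(im,(500,333),interpolation=cv2.INTER_CUBIC)
cv2.imwrite("pics/j.png",np.vstack([a[:260],b])[:,:,::-1])
E
```

```text
[[-2.8, -1.4, 12.0], [-3.1, -1.2, 12.6], [-3.3, -1.0, 12.8]] [0.59907898 0.0080373  0.07580927]
```

View pics/j.png

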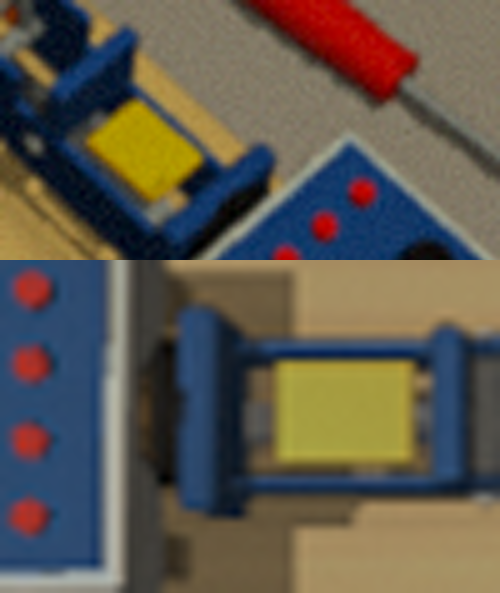

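The pictures show the nose against the flange, which is close to flat on the box. The carriage has almost stopped and the force has climbed from 9 to about 12.4 N, so the jack is seating. I'll take one small step to reach 13 N.

Emit:
move_arm:
  moves:
    - [[0,0,-0.0006,0,0],[0,0,-0.0006,0,0],[0,0,-0.0006,0,0]]

```text
clock: 12.28
eef_pos: [0.5991, 0.008, 0.0753]
tool_rot: [1.0, 0.006, 0.0, -0.003]
ft_force: [-2.9, -2.0, 12.5]
grip_width: -0.0006
grasp_force: 6.2
```

```bash
python3 - <<'E'
from h import *
F=[]
for i in range(3):
    o=monitor.get_obs();F.append(o["ft_force"]);vision.camera("top")
print(np.array(F).round(1).tolist(),o["eef_pos"]);rel()
E
```

```text
[[-2.9, -2.0, 12.5], [-2.6, -0.4, 12.9], [-2.9, -0.9, 12.3]] [0.59908265 0.00800097 0.07531342]
top [280.9 213. ] [273, 207, 17, 13, 217] [0.601  0.1577 0.088 ] carriage x mm -23.3
scene [368.4 219.7] [357, 210, 23, 20, 252] [0.6036 0.1607 0.088 ] carriage x mm -20.3
```

Emit:
move_arm:
  moves:
    - [[0,0,-0.0006,0,0],[0,0,-0.0006,0,0]]

```text
clock: 12.78
eef_pos: [0.5991, 0.008, 0.0748]
tool_rot: [1.0, 0.006, 0.0, -0.003]
ft_force: [-3.3, -1.9, 13.4]
grip_width: 0.0003
grasp_force: 6.4
```

```bash
python3 - <<'E'
from h import *
F=[]
for i in range(4):
    o=monitor.get_obs();F.append(o["ft_force"]);vision.camera("top")
print(np.array(F).round(1).tolist(),o["eef_pos"])
E
```

```text
[[-3.3, -1.9, 13.4], [-3.8, -0.3, 12.7], [-2.8, -1.8, 13.4], [-3.0, -0.8, 13.4]] [0.59905498 0.00799552 0.07480189]
```

Force averages 13.2 N, so the jack is seated. I'll release the trigger and go above the release lever.

Emit:
move_arm:
  moves:
    - [[0,0,0.025,0,0],[0,0,0.06,0,0],[0,0,0.085,0,0],[0,0.05,0.085,0,0],[0,0.11,0.08,0,0]]

```text
clock: 13.6
eef_pos: [0.6017, 0.0609, 0.1532]
tool_rot: [0.999, 0.041, -0.003, -0.02]
ft_force: [-0.3, -0.5, -0.1]
grip_width: 0.0002
grasp_force: 0.0
```

Emit:
move_arm:
  moves:
    - [[0.001,0.03,0,0,0],[0.001,0.03,0,0,0],[0.001,0.03,0,0,0]]

```text
clock: 13.98
eef_pos: [0.6046, 0.0762, 0.1543]
tool_rot: [0.998, 0.051, -0.002, -0.024]
ft_force: [0.0, -0.6, -0.2]
grip_width: 0.0003
grasp_force: 0.0
```

```bash
python3 - <<'E'
from h import *
rel();o=monitor.get_obs();print(o["eef_pos"],o["ft_force"],o["clock"])
s=vision.camera("scene")
im=s["color"][130:260,300:440];cv2.imwrite("pics/b.png",cv2.resize(im,None,fx=4,fy=4,interpolation=cv2.INTER_CUBIC)[:,:,::-1])
E
```

```text
top [281.  213.3] [274, 207, 16, 13, 184] [0.6004 0.1575 0.088 ] carriage x mm -23.5
scene [367.3 218.1] [356, 209, 23, 19, 247] [0.6028 0.1572 0.088 ] carriage x mm -23.8
[0.60476955 0.07575394 0.1547762 ] [ 0.06437686 -0.65713843 -0.58819145] 14.075
```

View pics/b.png

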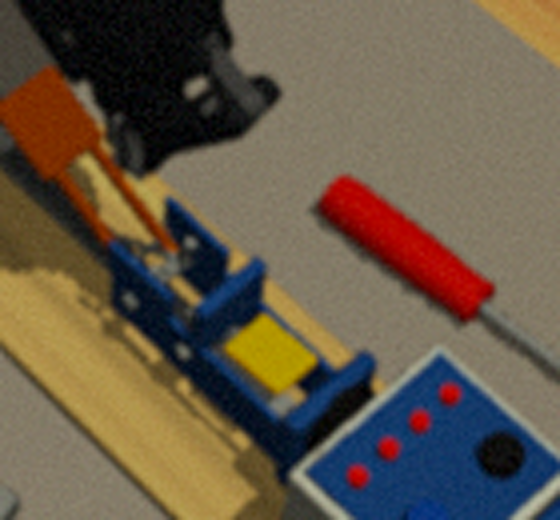

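The arm stopped at y≈0.076 and the tool has turned, so something is limiting it. In the crop the fingers sit at (150,150) over the carriage's rear with nothing touching. I'll check the joints.

```bash
python3 - <<'E'
from h import *
o=monitor.get_obs();print(np.round(o["joint_pos"],3),np.round(o["joint_vel"],3),np.round(o["tau"],1));r=R.from_quat(o["tool_rot"]).as_matrix();print(r.round(3))
E
```

```text
[0.1   0.498 0.18  1.254 0.048 3.141] [-0.003 -0.004  0.     0.     0.001  0.002] [  0.2 -48.5  24.7   0.    0.2  -0. ]
[[ 0.995  0.101 -0.006]
 [ 0.101 -0.994  0.048]
 [-0.001 -0.048 -0.999]]
```

Emit:
move_arm:
  moves:
    - [[0,0,0,10,0],[0,0,0,20,0],[0,0,0,30,0],[0,0,0,40,0],[0,0,0,50,0]]

```text
clock: 14.75
eef_pos: [0.605, 0.0755, 0.1552]
tool_rot: [0.882, 0.47, -0.012, -0.021]
ft_force: [0.6, 0.1, -0.1]
grip_width: -0.0
grasp_force: 0.0
```

Emit:
move_arm:
  moves:
    - [[0,0,0,10,0],[0,0,0,20,0],[0,0,0,30,0],[0,0,0,40,0],[0,0,0,50,0]]

```text
clock: 15.38
eef_pos: [0.605, 0.0755, 0.1551]
tool_rot: [0.601, 0.799, -0.02, -0.014]
ft_force: [1.2, -0.5, -0.1]
grip_width: -0.0
grasp_force: 0.0
```

Emit:
move_arm:
  moves:
    - [[0,0,0,10,0],[0,0,0,20,0],[0,0,0,30,0],[0,0,0,40,0],[0,0,0,50,0]]

```text
clock: 16.0
eef_pos: [0.6049, 0.0755, 0.1552]
tool_rot: [0.207, 0.978, -0.024, -0.004]
ft_force: [-0.0, -0.4, 0.9]
grip_width: 0.0
grasp_force: 0.0
```

Emit:
move_arm:
  moves:
    - [[0,0,0,8,0],[0,0,0,16,0],[0,0,0,23,0],[0,0,0,23,0]]

```text
clock: 16.5
eef_pos: [0.6048, 0.0756, 0.1552]
tool_rot: [0.011, 1.0, -0.024, 0.0]
ft_force: [-0.5, 0.5, 0.7]
grip_width: 0.0003
grasp_force: 0.0
```

```bash
python3 - <<'E'
from h import *
o=monitor.get_obs();print(o["clock"],np.round(o["eef_pos"],4),np.round(o["joint_pos"],3),np.round(o["ft_force"],1));r=R.from_quat(o["tool_rot"]).as_matrix();print(r.round(3));rel()
E
```

```text
16.5 [0.6048 0.0756 0.1552] [ 0.148  0.502  0.188  1.263 -0.048  0.171] [-0.5  0.5  0.7]
[[-1.     0.022  0.   ]
 [ 0.022  0.999 -0.049]
 [-0.002 -0.049 -0.999]]
scene [367.3 218.1] [356, 209, 23, 19, 248] [0.6028 0.1572 0.088 ] carriage x mm -23.8
```

Emit:
move_arm:
  moves:
    - [[-0.002,0.04,0,0,0],[-0.004,0.0755,0,0,0],[-0.004,0.0755,-0.01,0,0],[-0.004,0.0755,-0.02,0,0],[-0.004,0.0755,-0.028,0,0]]

```text
clock: 17.23
eef_pos: [0.6005, 0.1506, 0.1258]
tool_rot: [0.011, 1.0, -0.025, -0.0]
ft_force: [-0.8, -0.0, -0.7]
grip_width: 0.0
grasp_force: 0.0
```

```bash
python3 - <<'E'
from h import *
o=monitor.get_obs();print(o["clock"],np.round(o["eef_pos"],4),np.round(o["joint_pos"],3),np.round(o["ft_force"],1))
s=vision.camera("scene");t=vision.camera("top")
a=cv2.resize(s["color"][140:260,300:440],(560,480),interpolation=cv2.INTER_CUBIC)
cv2.imwrite("pics/c.png",a[:,:,::-1])
E
```

```text
17.225 [0.6005 0.1506 0.1258] [ 0.269  0.546  0.182  1.221 -0.047  0.291] [-0.8 -0.  -0.7]
```

View pics/c.png

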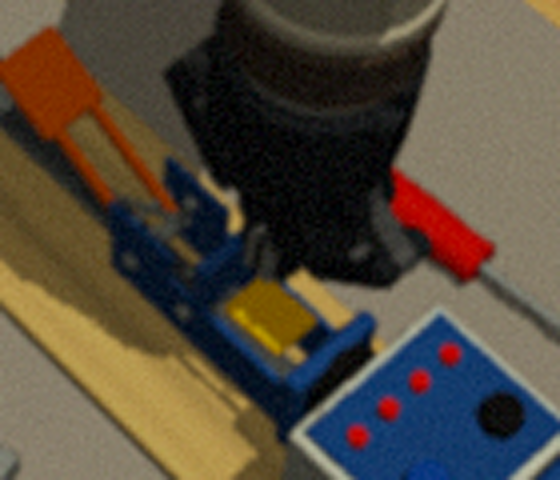

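The crop shows the fingertips (≈(265,255)) just in front of the thumb stop (≈(220,260)) and above the yellow pad (≈(270,315)). I'll descend gently.

Emit:
move_arm:
  moves:
    - [[0,0,-0.008,0,0],[0,0,-0.014,0,0],[0,0,-0.018,0,0]]

```text
clock: 17.7
eef_pos: [0.6007, 0.1515, 0.1085]
tool_rot: [0.01, 1.0, -0.024, 0.0]
ft_force: [0.0, -0.1, 0.4]
grip_width: -0.0002
grasp_force: 0.0
```

Emit:
move_arm:
  moves:
    - [[0,0,-0.006,0,0],[0,0,-0.012,0,0],[0,0,-0.016,0,0]]

```text
clock: 18.08
eef_pos: [0.6007, 0.1517, 0.0924]
tool_rot: [0.01, 1.0, -0.024, 0.0]
ft_force: [-0.0, 1.1, 0.3]
grip_width: -0.0001
grasp_force: 0.0
```

Emit:
move_arm:
  moves:
    - [[0,0,-0.002,0,0],[0,0,-0.004,0,0]]

```text
clock: 18.32
eef_pos: [0.601, 0.152, 0.0892]
tool_rot: [0.01, 1.0, -0.024, 0.001]
ft_force: [-1.5, 0.9, 3.4]
grip_width: -0.0001
grasp_force: 1.8
```

Emit:
move_arm:
  moves:
    - [[0,0,-0.002,0,0],[0,0,-0.003,0,0]]

```text
clock: 18.58
eef_pos: [0.6013, 0.1527, 0.0867]
tool_rot: [0.01, 1.0, -0.023, 0.001]
ft_force: [-0.9, 2.9, 4.2]
grip_width: 0.0
grasp_force: 2.3
```

Emit:
move_arm:
  moves:
    - [[0,0,-0.002,0,0],[0,0,-0.003,0,0]]

```text
clock: 18.82
eef_pos: [0.6012, 0.1522, 0.0834]
tool_rot: [0.01, 1.0, -0.024, 0.001]
ft_force: [-0.1, 3.8, 6.1]
grip_width: -0.0
grasp_force: 2.8
```

Emit:
move_arm:
  moves:
    - [[0,0,-0.001,0,0],[0,0,-0.002,0,0]]

```text
clock: 19.08
eef_pos: [0.6013, 0.1521, 0.0818]
tool_rot: [0.01, 1.0, -0.024, 0.001]
ft_force: [-2.7, 2.7, 7.3]
grip_width: -0.0001
grasp_force: 3.7
```

Emit:
move_arm:
  moves:
    - [[0,0,-0.001,0,0],[0,0,-0.0015,0,0]]

```text
clock: 19.32
eef_pos: [0.6013, 0.1521, 0.0811]
tool_rot: [0.01, 1.0, -0.024, 0.001]
ft_force: [-4.0, 3.2, 11.7]
grip_width: -0.0003
grasp_force: 6.1
```

Emit:
move_arm:
  moves:
    - [[0,-0.002,0.0003,0,0],[0,-0.004,0.0003,0,0],[0,-0.007,0.0003,0,0],[0,-0.01,0.0003,0,0]]

```text
clock: 19.82
eef_pos: [0.6012, 0.1421, 0.0812]
tool_rot: [0.01, 1.0, -0.024, 0.001]
ft_force: [-2.5, 2.2, 9.2]
grip_width: 0.0001
grasp_force: 4.9
```

Emit:
move_arm:
  moves:
    - [[0,-0.004,0,0,0],[0,-0.008,0,0,0],[0,-0.012,0,0,0],[0,-0.016,0,0,0]]

```text
clock: 20.32
eef_pos: [0.601, 0.126, 0.0812]
tool_rot: [0.01, 1.0, -0.024, 0.001]
ft_force: [-3.3, 3.2, 10.7]
grip_width: -0.0002
grasp_force: 5.1
```

```bash
python3 - <<'E'
from h import *
o=monitor.get_obs();print(o["clock"],np.round(o["eef_pos"],4),np.round(o["ft_force"],1));rel()
s=vision.camera("scene");t=vision.camera("top")
cv2.imwrite("pics/d.png",cv2.resize(s["color"][140:260,290:430],(560,480),interpolation=cv2.INTER_CUBIC)[:,:,::-1])
E
```

```text
20.325 [0.601  0.126  0.0812] [-3.3  3.2 10.7]
```

View pics/d.png

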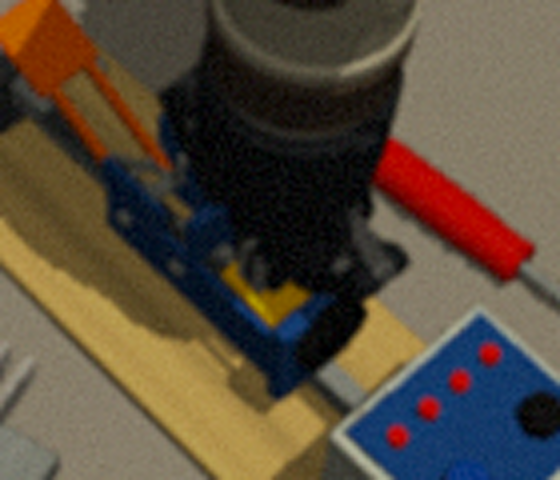

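The carriage moves back with the fingers, the nose is clear of the box, and Fy is about 3 N (rail friction). I'll continue until the end stop is felt.

Emit:
move_arm:
  moves:
    - [[0,-0.004,0,0,0],[0,-0.008,0,0,0],[0,-0.012,0,0,0],[0,-0.016,0,0,0]]

```text
clock: 21.02
eef_pos: [0.6009, 0.11, 0.0811]
tool_rot: [0.01, 1.0, -0.024, 0.001]
ft_force: [-2.9, 3.8, 10.3]
grip_width: -0.0002
grasp_force: 5.2
```

Emit:
move_arm:
  moves:
    - [[0,-0.003,0,0,0],[0,-0.006,0,0,0],[0,-0.008,0,0,0]]

```text
clock: 21.4
eef_pos: [0.6017, 0.1055, 0.082]
tool_rot: [0.009, 1.0, -0.02, 0.002]
ft_force: [-3.8, 10.7, 13.3]
grip_width: -0.0001
grasp_force: 7.2
```

Emit:
move_arm:
  moves:
    - [[0,-0.002,0,0,0],[0,-0.004,0,0,0]]

```text
clock: 21.65
eef_pos: [0.6026, 0.1023, 0.0828]
tool_rot: [0.009, 1.0, -0.02, 0.003]
ft_force: [-2.2, 13.4, 14.2]
grip_width: -0.0001
grasp_force: 7.4
```

```bash
python3 - <<'E'
from h import *
F=[]
t=vision.camera("top");s=vision.camera("scene")
o=monitor.get_obs();print(o["clock"],np.round(o["eef_pos"],4),np.round(o["ft_force"],1))
# where nose-face / thumb stop top should be drawn with carriage at -75
for cx in(-75,-72,-69):
    y=.142+cx/1000;print(cx,[np.round(proj(s,p),1) for p in((.6005,y+.016,.113),(.6005,y+.078,.105),(.575,y+.078,.105),(.599,y-.104,.111))],np.round(proj(t,(.599,y-.104,.111)),1))
print([ (b[0],b[1].tolist()) for b in blobs(t,(8,150,90),(17,255,255),100) if 330<b[0][0]<420 and 190<b[0][1]<240])
print([ (b[0],b[1].tolist()) for b in blobs(s,(5,190,90),(16,255,255),100) if 270<b[0][0]<340 and b[0][1]<200])
cv2.imwrite("pics/e.png",cv2.resize(s["color"][120:240,270:410],(700,600),interpolation=cv2.INTER_CUBIC)[:,:,::-1])
E
```

```text
21.75 [0.6027 0.102  0.083 ] [-3.1 12.1 14.7]
-75 [array([338.8, 183. ]), array([363.8, 208.2]), array([374.3, 199.2]), array([294., 142.])] [377.  211.5]
-72 [array([340. , 184.1]), array([365.1, 209.3]), array([375.5, 200.3]), array([295.1, 143. ])] [375.5 211.5]
-69 [array([341.2, 185.2]), array([366.3, 210.4]), array([376.8, 201.4]), array([296.1, 144. ])] [374.  211.6]
[(array([370.9, 211.4]), [341, 203, 46, 18, 461])]
[(array([299. , 149.5]), [282, 131, 44, 45, 545])]
```

View pics/e.png

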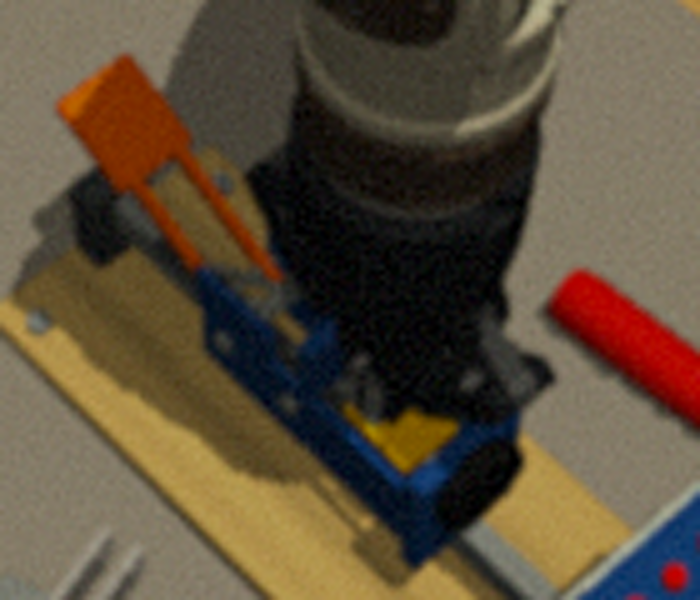

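The carriage is at about −75 mm: the orange pad's right edge moved from pixel 377 to 387, about 20 mm back from −55. The end stop is felt at 12 N. I'll ease the push, then lift straight off.

Emit:
move_arm:
  moves:
    - [[0,0.002,0.0005,0,0],[0,0.004,0.0005,0,0],[0,0.004,0.0005,0,0]]

```text
clock: 22.12
eef_pos: [0.6026, 0.1028, 0.0822]
tool_rot: [0.01, 1.0, -0.023, 0.003]
ft_force: [-0.1, 3.7, 9.6]
grip_width: 0.0001
grasp_force: 4.9
```

Emit:
move_arm:
  moves:
    - [[0,0,0.003,0,0],[0,0,0.006,0,0],[0,0,0.012,0,0],[0,0,0.03,0,0],[0,0,0.07,0,0]]

```text
clock: 22.75
eef_pos: [0.5981, 0.101, 0.1476]
tool_rot: [0.01, 1.0, -0.025, -0.004]
ft_force: [0.6, -0.8, 0.3]
grip_width: -0.0
grasp_force: 0.0
```

Emit:
move_arm:
  moves:
    - [[0,0,0.05,0,0],[-0.05,-0.03,0.09,0,0],[-0.1,-0.06,0.09,0,0],[-0.15,-0.09,0.09,0,0],[-0.2,-0.12,0.09,0,0]]

```text
clock: 23.38
eef_pos: [0.3981, -0.0192, 0.2396]
tool_rot: [0.01, 1.0, -0.024, -0.001]
ft_force: [1.2, -0.3, 0.6]
grip_width: 0.0002
grasp_force: 0.0
```

```bash
python3 - <<'E'
from h import *
rel();s=vision.camera("scene");t=vision.camera("top")
print([ (b[0],b[1].tolist()) for b in blobs(t,(8,150,90),(17,255,255),100) if 330<b[0][0]<420 and 190<b[0][1]<240])
print([ (b[0],b[1].tolist()) for b in blobs(s,(5,190,90),(16,255,255),100) if 270<b[0][0]<340 and b[0][1]<200])
o=monitor.get_obs();print(o["clock"],np.round(o["eef_pos"],3),np.round(o["ft_force"],1))
a=cv2.resize(s["color"][100:340,230:480],(500,480),interpolation=cv2.INTER_CUBIC)
b=cv2.resize(t["color"][190:250,200:300],(300,180),interpolation=cv2.INTER_CUBIC)
a=cv2.copyMakeBorder(a,0,0,0,300,cv2.BORDER_CONSTANT);a[:180,500:]=b
cv2.imwrite("pics/f.png",a[:,:,::-1])
E
```

```text
top [305.1 213. ] [297, 207, 17, 13, 219] [0.6001 0.1079 0.088 ] carriage x mm -73.1
scene [348.3 200.6] [338, 192, 22, 18, 232] [0.6026 0.11   0.088 ] carriage x mm -71.0
[(array([369.9, 211.8]), [339, 203, 48, 18, 490])]
[(array([298.8, 149.5]), [282, 131, 45, 45, 552])]
23.575 [ 0.4   -0.019  0.24 ] [0.9 0.5 0.4]
```

View pics/f.png

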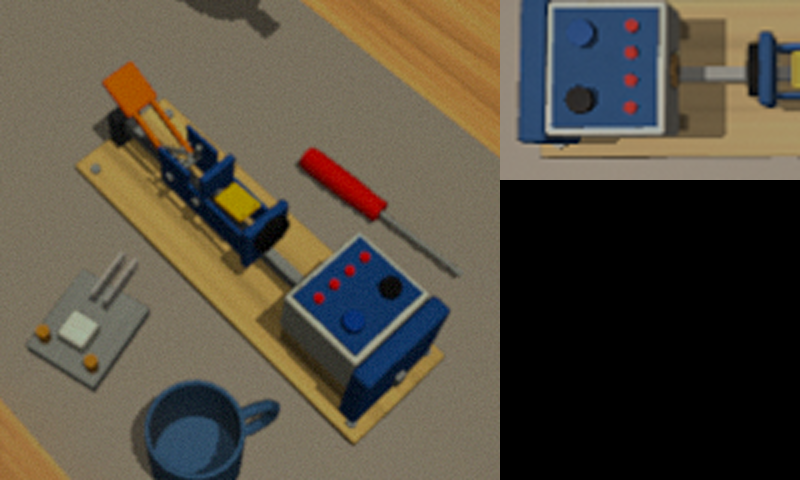

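The last picture shows the carriage fully back near the board's end: yellow pad at crop (237,202), orange pad up at (130,90). The jack flange is flat against the box at inset (673,70), about 6 mm further in than at the start. The paddle key, mug and screwdriver have not moved, and the arm is clear.

```bash
python3 -c "
from workcell import job
print(job.job_done())"
```

```text
the job is handed in; nothing more can be done
None
```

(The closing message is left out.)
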